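# Jack up the tilt deck and hold it

### The job

The front of the hinged deck that carries the vial block has to be kept raised for a moment. Stand the lever jack upright on the bench with its saddle centred under the deck's marked lift point (the round rubber pad under the lug that has the round boss on top, not the plain lug) and let go of it. Then pump its handle at least once as a trial (fully down and fully up again, so that the deck rises and settles back), and at last press the handle fully down again and finish while holding it down with the deck raised on the jack alone; do not push or lift the deck yourself, and leave the three bottles standing round the work and the vial block on the deck where they are.

Things in the scene. Friction and masses are not known exactly. Their poses are not given: they have to be found in the camera images.
- jack: small steel lever jack, loose on the bench, about 0.8 kg. Dark steel base plate 205 x 70 x 8 mm. Origin on the underside, right below the lever's pivot; x points along the base from the handle end to the saddle end, z up. The base runs from x = -125 mm to x = +80 mm, y = -35 to +35 mm
- jack_grip (a point): where to grasp the jack: the middle of the two grey pivot cheeks, 55 mm above the jack's underside, above the jack's origin. Together the cheeks are 34 mm wide (jack y; the fingers close along jack y), 32 mm long (jack x) and reach from the base plate up to 73 mm; nothing stands beside them above the 8 mm thick base plate. The handle's bar slopes up and back (-x) from between them
- saddle_top (a point): centre of the top face of the jack's saddle, a steel disc 32 mm across, 60 mm in front of the jack's origin (+x of the jack). Its top is 52 mm above the bench with the handle up and 82 mm with the handle fully down
- handle_pad (a point): centre of the top face of the handle's flat black press pad (44 mm long, 40 mm wide, 8 mm thick), about 103 mm behind the jack's origin (-x), 93 mm above the bench when up, about 39 mm when fully down. The pad's middle moves on an arc of radius 112 mm about the pivot (48 mm above the jack's origin); the handle slopes 0.38 rad above level when up, 0.12 rad below level when down
- jack_handle (a joint): angle of the jack's handle in rad: 0 up (at rest), 0.5 fully down (stop). A spring brings it back up; nothing latches it. The saddle rises 60 mm per rad. Without load it takes 2.5 to 5 N at the press pad, with the deck on the saddle up to about 9 N
- stand: tilt stand fixed on the bench: base plate (from x = +50 mm), posts, and an aluminium deck 180 x 220 mm (x from +30 mm, y -150 to +70 mm) with a beige vial block on it, top 145 mm up. Origin on the bench right below the lift pad (deck down); x points from there to the hinge line 200 mm away, 80 mm up. Two 36 mm wide lugs at the front, z 76 to 84 mm, reach to about x = -20 mm
- lift_pad (a point): the marked lift point: centre of the underside of a round rubber pad (20 mm across, 12 mm high), 64 mm above the bench with the deck down (handle fully down: about 82 mm), 12 mm above the lowered saddle. It is under the lug at stand y = 0 that has a round boss on top (22 mm across, 6 mm high); the other lug, at y = -90 mm, is plain
- clear_bottle_mid (a point): bystander: middle (51 mm up) of a clear bottle, 56 mm across, 102 mm high, to the right of the work
- dropper_bottle_mid (a point): bystander: middle (41 mm up) of a white dropper bottle, 41 mm across, 83 mm high, to the left of the work
- red_bottle_mid (a point): bystander: middle (42 mm up) of a small bottle with a ribbed cap, 43 mm across, 84 mm high, to the left of the work, beyond the dropper bottle
- block_mid (a point): middle (30 mm up) of the beige vial block (188 x 146 x 59 mm, 0.42 kg) that stands loose on the deck, 120 mm behind the lift pad; it rides up and down with the deck

How it is judged:
By the outcome, as a careful person would: the job done as asked, in the order asked, and still so for the second after the job is handed in, while the arm keeps its last pose, push and grip.
It also fails if it takes over 54 s, if anything falls off the work surface, if the arm or the gripper's body presses on something with over 40 N, if the wrist force passes 120 N, or if a joint passes its speed limit or range.

### The arm

A 7-joint arm with a two-finger parallel gripper is mounted at the origin on a cart in front of the work surface, level with it; the furniture and walls round the work are solid. World frame = base frame: x ahead of the robot, y to its left, z up, the work surface at z = 0. Lengths are in m, angles in rad, forces in N, time in s.
With the tool pointing down it reaches from about 0.425 to 0.95 m from the base axis. Payload 4.7 kg.
Tool frame: the origin (TCP) lies between the finger pads; the fingertips stand 25 mm ahead of it and the grasp point (between the pads) lies 6 mm ahead of it; z points along the fingers, y is the line along which they close (so a half turn about z gives the same grasp; the last joint's range is limited). The gripper opens to 85 mm and grips with 20 to 120 N. Pads are 22 mm wide; open, the fingers measure 114 mm over their backs; the gripper's body (76 mm by 85 mm) begins 54 mm behind the grasp point. The pads swing forward as they close: fully open they stand 13 mm farther back than shut.
Start: joints at [-1.279, 0.469, -0.049, 1.532, 0.024, 1.141, -0.082], TCP at [0.213, 0.641, 0.256] pointing down, gripper open.
Joint ranges: [-2.59, 2.59], [-0.33, 1.99], [-1.39, 1.29], [0.1, 2.45], [-1.04, 4.18], [0.21, 1.99], [-2.66, 2.66]. Speed limits (rad/s): [2.57, 2.57, 3.14, 3.14, 3.14, 3.14, 3.14].

### API

Orientations are given as a 3x3 rotation matrix whose columns are the frame's x, y, z axes.
In Python, from rig import * gives the robot as it stands. Calls block until the motion is done:
- movep(position, orientation): joint-space move of the TCP to a pose.
- move_l(position, attitude=None, feed=0.15, until_force=None): straight line of the TCP; attitude=None keeps the orientation; feed is the mean speed in m/s. With until_force (N) it stops when the force on the tool has changed by that much, and returns True; else False.
- move_joints(angles): joint-space move.
- command_gripper(opening, newtons=None): finger opening in m; newtons is the grip in N (None keeps the last); returns when the fingers have stopped.
- sleep(seconds).
- inverse_kinematics(position, orientation): joint angles nearest the present ones, or None.
- sense(): the state.
- camera(name): name is "side" or "top" or "wrist"; returns (picture, depth): 480x640x3 uint8, red, green, blue; 480x640 float32, m along the optical axis (not along the pixel's ray), 0 where there is no reading.
- camera_params(name): a dict with "K" (3x3 intrinsics, pixels), "position" and "rotation" of the camera in the world; the wrist camera has in their place "tool_from_camera" (4x4, takes a point from camera to tool coordinates, whose origin is the TCP and whose axes are the flange's). Camera axes: x right, y down, z forward; pixel columns grow to the right and rows downward; lengths in m; the calibration is good to about 2 mm. A picture is of the moment at which its call begins: read the wrist's pose just before it. camera_params takes no time and is no camera call.
A pose or a line that the arm cannot do raises Unreachable and nothing moves.
- finish_job(): hands the job in; it is judged then, once.
The state is a dict: "time_s": time; "joint_pos": joint angles; "qd": joint speeds; "joint_efforts": joint torques, N m; "position": TCP position; "tcp_rot": TCP orientation; "wrist_force": force on the tool from outside, world axes, zero at the start; "ft_torque": the same for the moment, N m; "finger_gap": finger opening in m; "gripper_force": force on a finger pad.
Only numpy, scipy, OpenCV 4.12 (cv2) and the standard library are available. Lean on these libraries where they do the work, as an engineer would, in place of code of your own. Each camera call takes 0.05 s, during which the arm holds its last target. There are 200 camera calls.

## Working session

There is one attempt and no reset: what is moved stays moved. The work goes in short steps, each a Python script; the robot and the scene stay as the last script left them, time stands still between calls to the robot, and variables do not carry over. Pictures are saved under pics/ and viewed, at most 10 in all, crops included, and the job is handed in when it is done.

```bash
mkdir -p pics; ls
cat > h.py <<'E'
from rig import *
import numpy as np, cv2
def snap(name,fn):
    s=sense(); p,d=camera(name); c=camera_params(name)
    if name=="wrist":
        T=np.eye(4);T[:3,:3]=s["tcp_rot"];T[:3,3]=s["position"];T=T@np.array(c["tool_from_camera"])
    else:
        T=np.eye(4);T[:3,:3]=c["rotation"];T[:3,3]=c["position"]
    cv2.imwrite(f"pics/{fn}.png",p[:,:,::-1]); np.savez(f"pics/{fn}.npz",d=d,T=T,K=c["K"])
def pt(fn,u,v,z=None):
    f=np.load(f"pics/{fn}.npz");d=f["d"];T=f["T"];K=f["K"]
    r=np.linalg.inv(K)@[u,v,1]
    if z is None:
        a=d[int(v)-1:int(v)+2,int(u)-1:int(u)+2];a=a[a>0];dd=np.median(a) if len(a) else np.nan
    else: dd=(z-T[2,3])/(T[:3,:3]@r)[2]
    return T[:3,:3]@(r*dd)+T[:3,3]
E
python3 - <<'E'
from h import *
np.set_printoptions(precision=4,suppress=True)
snap("top","top1");snap("side","side1");print(sense()["time_s"])
for n in("top","side"):print(camera_params(n))
E
```

```text
pics
0.1
{'K': array([[555.6288,   0.    , 327.1894],
       [  0.    , 555.6288, 240.6731],
       [  0.    ,   0.    ,   1.    ]]), 'position': array([0.3533, 0.0605, 1.2657]), 'rotation': array([[-0.0022, -0.9811,  0.1936],
       [-1.    ,  0.0012, -0.005 ],
       [ 0.0047, -0.1936, -0.9811]])}
{'K': array([[521.7029,   0.    , 316.8366],
       [  0.    , 521.7029, 238.8474],
       [  0.    ,   0.    ,   1.    ]]), 'position': array([0.5205, 0.902 , 0.7294]), 'rotation': array([[-0.998 , -0.0494,  0.0398],
       [-0.0614,  0.5939, -0.8022],
       [ 0.016 , -0.803 , -0.5958]])}
```

View pics/top1.png

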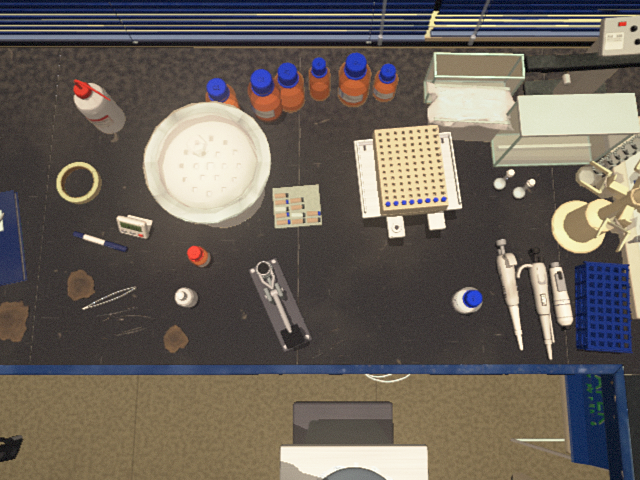

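View pics/side1.png

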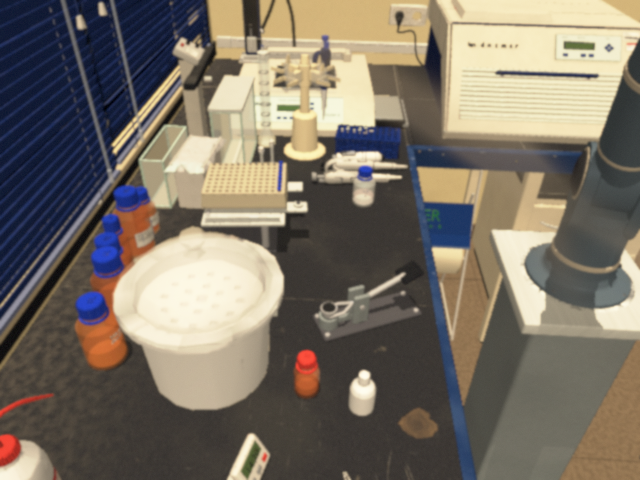

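The top view shows the jack with its saddle near (264,267) and its pad near (293,340). The lugs are at (396,228) and (437,222), and the bottles at (199,257), (186,297) and (467,300). I'll enlarge both areas.

Run:
```python
import cv2,numpy as np
a=cv2.imread("pics/top1.png")
l=cv2.resize(a[250:360,235:325],None,fx=5,fy=5,interpolation=cv2.INTER_CUBIC)
r=cv2.resize(a[180:250,350:420],None,fx=5,fy=5,interpolation=cv2.INTER_CUBIC)
o=np.zeros((550,800,3),np.uint8);o[:550,:450]=l;o[:350,450:800]=r
cv2.imwrite("pics/crop1.png",o)
```

```text
(no output)
```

View pics/crop1.png

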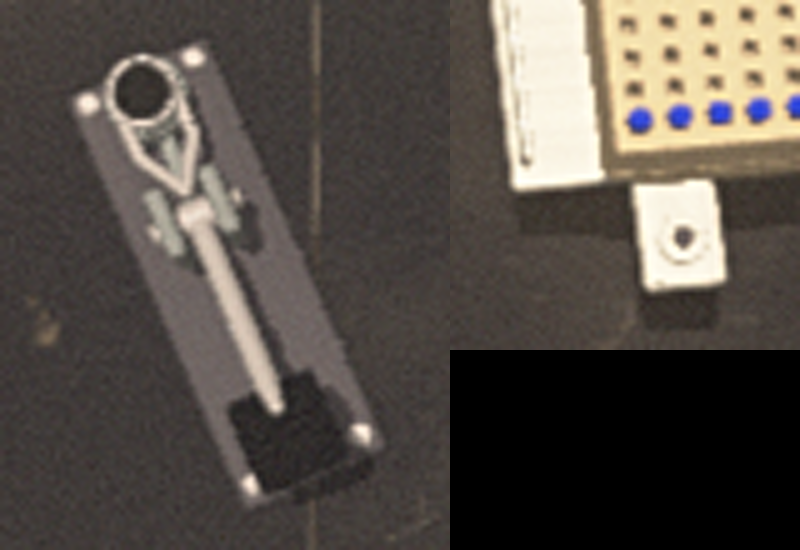

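The crop puts the saddle centre at (263.2,268.2), the pad at (292.6,335) and the boss at (396.8,227.6). The base corners are visible too.

Run:
```python
from h import *
np.set_printoptions(precision=4,suppress=True)
P=lambda n,u,v,z:print(n,pt("top1",u,v,z),pt("top1",u,v)) 
P("saddle",263.2,268.2,.052);P("pad",292.6,335,.093);P("boss",396.8,227.6,.090);P("lug2",437,222,.084)
c=np.array([pt("top1",u,v,.008) for u,v in [(249.4,269.6),(276,258.6),(311.4,338),(284.6,351.4)]])
f=c[:2].mean(0);b=c[2:].mean(0);d=f-b;L=np.linalg.norm(d);print(c,L,np.linalg.norm(c[0]-c[1]));d/=L
o=b+d*.125;print("origin",o,"yaw",np.arctan2(d[1],d[0]),"saddle pred",o+d*.06)
for n,e in(("left",[(632,185),(645,290)]),("right",[(715,180),(725,285)]),("front",[(725,285),(645,290)])):
    q=[pt("top1",350+(u-450)/5,180+v/5,.084) for u,v in e];print(n,q)
P("clear",467,300,.1);P("drop",186,292,.083);P("red",198,254,.084)
print(sense()["tcp_rot"])
```

```text
saddle [0.5311 0.1954 0.052 ] [0.5312 0.1954 0.0516]
pad [0.3847 0.1269 0.093 ] [0.3847 0.1268 0.0937]
boss [ 0.614  -0.0965  0.09  ] [ 0.6131 -0.096   0.0942]
lug2 [ 0.6278 -0.1855  0.084 ] [ 0.6281 -0.1858  0.0827]
[[0.5344 0.2317 0.008 ]
 [0.5598 0.1714 0.008 ]
 [0.3803 0.0897 0.008 ]
 [0.3511 0.1491 0.008 ]] 0.1990960524377923 0.06539288464677243
origin [0.4796 0.171  0.008 ] yaw 0.42542812881413156 saddle pred [0.5342 0.1957 0.008 ]
left [array([ 0.6391, -0.0752,  0.084 ]), array([ 0.5922, -0.0798,  0.084 ])]
right [array([ 0.6413, -0.1116,  0.084 ]), array([ 0.5944, -0.1146,  0.084 ])]
front [array([ 0.5944, -0.1146,  0.084 ]), array([ 0.5922, -0.0798,  0.084 ])]
clear [ 0.4562 -0.2384  0.1   ] [ 0.4562 -0.2385  0.0997]
drop [0.4757 0.3551 0.083 ] [0.4783 0.3614 0.0579]
red [0.5575 0.3329 0.084 ] [0.5579 0.3333 0.0821]
[[-0.949   0.3152 -0.0006]
 [ 0.3152  0.949  -0.0017]
 [-0.     -0.0018 -1.    ]]
```

Measured sizes agree with the given ones: saddle to pad is 162 mm (163 expected), and the depth heights match. I'll move above the jack and take a close look.

```bash
cat >> h.py <<'E'
def R(y): return np.array([[-np.cos(y),-np.sin(y),0],[-np.sin(y),np.cos(y),0],[0,0,-1.]])
np.set_printoptions(precision=4,suppress=True)
E
python3 - <<'E'
from h import *
command_gripper(.085)
movep([.477,.170,.25],R(.437))
s=sense();print(s["time_s"],s["position"])
snap("wrist","w1")
E
```

```text
2.2667 [0.4769 0.171  0.2501]
```

View pics/w1.png

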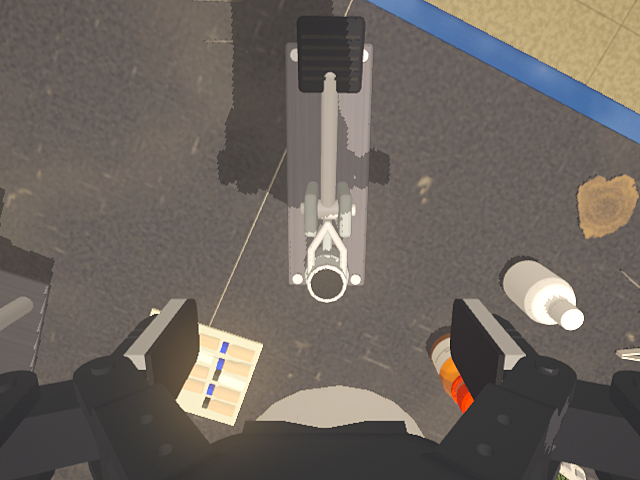

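The wrist view shows the saddle centre at (327,284), the pad at (331,54) and the bottles clear of the jack.

Run:
```python
from h import *
a=pt("w1",327,284,.052);b=pt("w1",331,54,.093);d=(a-b)[:2];y=np.arctan2(d[1],d[0])
print(a,pt("w1",327,300),b,np.linalg.norm(d),y,"origin",a[:2]-.06*d/np.linalg.norm(d),b[:2]+.103*d/np.linalg.norm(d));print(camera_params("wrist")["tool_from_camera"])
for yy in(-.1,-.05,.08):
  g=np.array([.6135,-.0965])-.06*np.array([np.cos(yy),np.sin(yy)])
  for r,z in((0,.061),(-.08,.09),(-.11,.1),(-.11,.055)):
    print(yy,r,inverse_kinematics([*(g+r*np.array([np.cos(yy),np.sin(yy)])),z],R(yy)))
```

```text
[0.5309 0.1989 0.052 ] [0.5432 0.2047 0.0524] [0.3809 0.1305 0.093 ] 0.16482486018541212 0.4273803792816078 origin [0.4763 0.174 ] [0.4746 0.1732]
[[ 0.0003 -0.965  -0.2624  0.0666]
 [ 1.      0.0003  0.0002  0.0001]
 [-0.0002 -0.2624  0.965  -0.1179]
 [ 0.      0.      0.      1.    ]]
-0.1 0 [-0.1073  0.5404  0.2544  1.9816 -0.2169  0.6453  1.7571]
-0.1 -0.08 [-0.1466  0.3946  0.2838  2.1496 -0.1864  0.6199  1.7395]
-0.1 -0.11 [-0.1669  0.3378  0.3     2.209  -0.1704  0.6157  1.7275]
-0.1 -0.11 [-0.1309  0.4251  0.2618  2.2334 -0.2219  0.5064  1.7741]
-0.05 0 [-0.0996  0.5404  0.2513  1.9808 -0.2143  0.6454  1.81  ]
-0.05 -0.08 [-0.1319  0.3956  0.2838  2.148  -0.1866  0.6206  1.8042]
-0.05 -0.11 [-0.1495  0.3392  0.3021  2.2071 -0.172   0.6166  1.7979]
-0.05 -0.11 [-0.114   0.4264  0.2644  2.2315 -0.2243  0.5076  1.8453]
0.08 0 [-0.0794  0.5414  0.2432  1.977  -0.2074  0.6467  1.9472]
0.08 -0.08 [-0.0937  0.4006  0.2835  2.1392 -0.1877  0.6245  1.9721]
0.08 -0.11 [-0.1046  0.3465  0.3072  2.1962 -0.1773  0.6214  1.9809]
0.08 -0.11 [-0.0707  0.4328  0.2714  2.2205 -0.2308  0.5138  2.0294]
```

Run:
```python
from h import *
movep([.4765,.172,.12],R(.432))
print(move_l([.4765,.172,.061],feed=.1,until_force=15))
command_gripper(.0,70)
s=sense();print(s["finger_gap"],s["gripper_force"],s["position"],s["wrist_force"])
if s["finger_gap"]>.028:
    move_l([.4765,.172,.101],feed=.12)
    yy=-.05;u=np.array([np.cos(yy),np.sin(yy)]);g=np.array([.6135,-.0965])-.06*u-.08*u
    movep([*g,.101],R(yy))
    s=sense();print(s["time_s"],s["finger_gap"],s["position"],s["wrist_force"])
    snap("wrist","w2");snap("side","s2")
```

```text
False
0.033485814232434956 69.6519935131073 [0.4766 0.1726 0.0616] [-2.7325  1.8634  5.6967]
5.675 0.03304494829507 [ 0.4739 -0.0882  0.1006] [ 0.0155  0.6636 -7.7955]
```

View pics/w2.png

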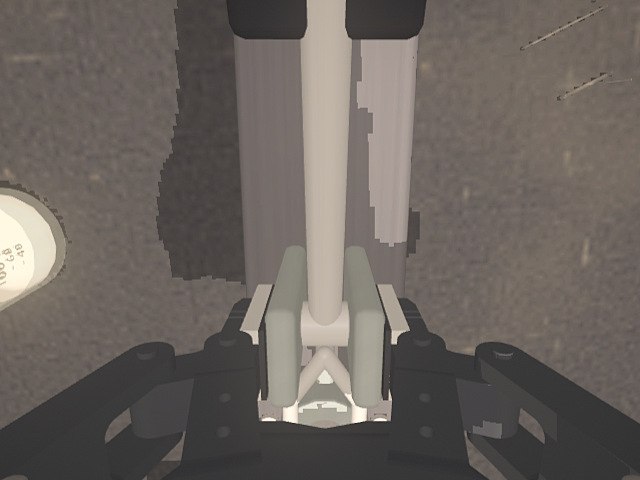

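The jack is held level, its cheeks centred between the fingers at about (325,330). I'll check the saddle against the boss in the side and top views.

Run:
```python
from h import *
snap("top","t3")
a=cv2.imread("pics/s2.png")[170:290,230:430];b=cv2.imread("pics/t3.png")[200:340,340:440]
o=np.zeros((600,800,3),np.uint8)
o[:]=0
x=cv2.resize(a[:, :],(500,300),interpolation=cv2.INTER_CUBIC);o[:300,:500]=x
y=cv2.resize(b,(300,420),interpolation=cv2.INTER_CUBIC);o[:420,500:]=y
cv2.imwrite("pics/c3.png",o)
```

```text
(no output)
```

View pics/c3.png

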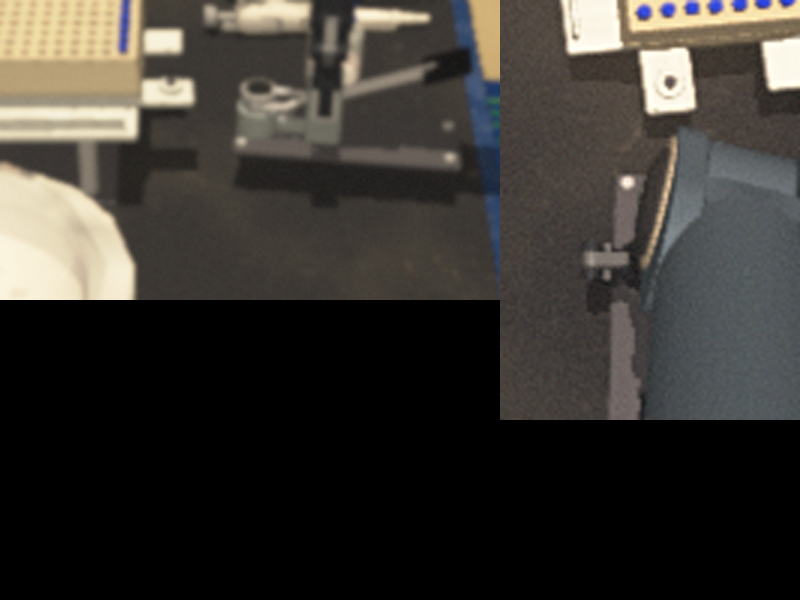

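Side view: saddle at (334,205.2), boss at (298.4,204.4). Top view: front-left bolt at (382.3,261), boss at (397,227.5).

Run:
```python
from h import *
s=sense();lift=s["position"][2]-.0616;print(lift)
sd=pt("s2",334,205.2,.052+lift);bs=pt("s2",298.4,204.4,.09);print("side",sd,bs,bs-sd, pt("s2",334,205.2),pt("s2",298.4,204.4))
# bolt in jack frame
y=.434;a=pt("top1",252.6,270.6,.01)[:2]-pt("top1",263.2,268.2,.052)[:2]
rel=np.array([[np.cos(y),np.sin(y)],[-np.sin(y),np.cos(y)]])@a;print("bolt rel saddle (jack)",rel)
y=-.05;b=pt("t3",382.3,261,.01+lift)[:2];sad=b-np.array([[np.cos(y),-np.sin(y)],[np.sin(y),np.cos(y)]])@rel
bo=pt("t3",397,227.5,.09)[:2];print("top",b,sad,bo,bo-sad)
p=s["position"][:2]+.06*np.array([np.cos(y),np.sin(y)]);print("arm saddle",p,"boss by arm+top",p+bo-sad,"by arm+side",p+(bs-sd)[:2])
```

```text
0.03924886815575758
side [ 0.5324 -0.0873  0.0912] [ 0.6127 -0.0856  0.09  ] [ 0.0803  0.0017 -0.0012] [ 0.5324 -0.0852  0.0926] [ 0.6128 -0.0864  0.0895]
bolt rel saddle (jack) [0.0127 0.0257]
top [ 0.5473 -0.0678] [ 0.5333 -0.0929] [ 0.6142 -0.097 ] [ 0.0809 -0.0041]
arm saddle [ 0.5341 -0.0907] boss by arm+top [ 0.615  -0.0947] by arm+side [ 0.6143 -0.089 ]
```

Run:
```python
from h import *
z0=.0616
x,y=.5546,-.0915;u=np.array([np.cos(-.05),np.sin(-.05)])
g=np.array([x,y])-.08*u
move_l([*g,z0+.005],R(-.05),feed=.1)
print(move_l([x,y,z0+.005],feed=.08,until_force=10),sense()["position"])
print(move_l([x,y,z0-.003],feed=.02,until_force=5))
s=sense();print(s["position"],s["wrist_force"])
command_gripper(.085);sleep(.2)
move_l([x,y,.2],feed=.2)
movep([.47,.05,.25],R(0))
print(sense()["time_s"])
snap("top","t4");snap("side","s4")
a=cv2.imread("pics/s4.png")[170:290,230:430];b=cv2.imread("pics/t4.png")[200:340,340:440]
o=np.zeros((600,800,3),np.uint8)
o[:300,:500]=cv2.resize(a,(500,300),interpolation=cv2.INTER_CUBIC)
o[:420,500:]=cv2.resize(b,(300,420),interpolation=cv2.INTER_CUBIC)
cv2.imwrite("pics/c4.png",o)
```

```text
False [ 0.5537 -0.0915  0.0664]
True
[ 0.5546 -0.0915  0.0615] [-0.9146  0.6146  5.7305]
10.1333
```

View pics/c4.png

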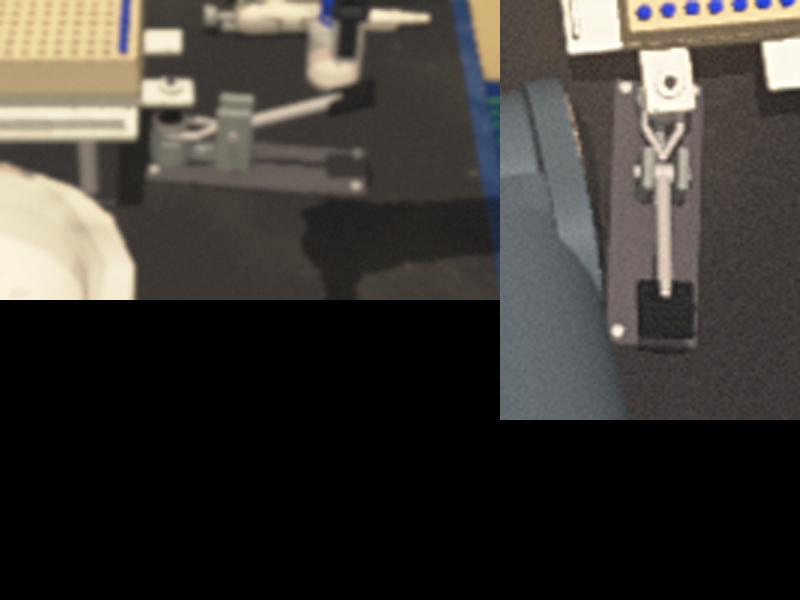

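The jack stands upright under the bossed lug. In the top view the pad is at (395.3,303.3), the front-left bolt at (382,229.3) and the boss at (396.7,227.3). Next I'll check the centring.

Run:
```python
from h import *
bo=pt("t4",396.7,227.3,.09)[:2];pd=pt("t4",395.3,303.3,.093)[:2];bl=pt("t4",382,229.3,.01)[:2];br=pt("t4",379.2,310,.01)[:2]
pc=pt("t4",394.7,257.3,.06)[:2]
d=bl-br;yaw=np.arctan2(d[1],d[0]);print("yaw bolts",yaw)
for y in(yaw,-.05):
  M=np.array([[np.cos(y),-np.sin(y)],[np.sin(y),np.cos(y)]])
  print("boss",bo,"saddle by bolt",bl-M@[.0127,.0257],"by pad",pd+M@[.163,0],"pivot",pc+M@[.06,0],"pad",pd)
```

```text
yaw bolts -0.05513795588000619
boss [ 0.6147 -0.0963] saddle by bolt [ 0.6137 -0.0978] by pad [ 0.6129 -0.0977] pivot [ 0.6137 -0.0975] pad [ 0.4501 -0.0887]
boss [ 0.6147 -0.0963] saddle by bolt [ 0.6138 -0.0979] by pad [ 0.6129 -0.0968] pivot [ 0.6137 -0.0972] pad [ 0.4501 -0.0887]
```

The saddle sits within about 2 mm of the boss, which is good. Now the trial pump, following the pad's arc with closed fingers.

```bash
cat >> h.py <<'E'
O=np.array([.5546,-.0915]);U=np.array([np.cos(-.05),np.sin(-.05)])
def padpos(th,dz=0):
    a=.38-th; r=.112
    n=.004 # pad half thickness
    x=-r*np.cos(a)+n*np.sin(a); z=.048+r*np.sin(a)+n*np.cos(a)
    return [*(O+x*U),z+.025+dz]
def press():
    for th in (.1,.2,.3,.4,.46): move_l(padpos(th),feed=.06)
    hit=move_l(padpos(.5,-.012),feed=.02,until_force=14)
    s=sense();print(hit,s["time_s"],s["position"],padpos(.5),s["wrist_force"])
E
python3 - <<'E'
from h import *
command_gripper(0)
movep(padpos(0,.06),R(-.05))
move_l(padpos(0,.003),feed=.08)
f0=sense()["wrist_force"];print(f0,sense()["position"])
press();snap("side","s5")
for th in(.4,.3,.2,.1,0): move_l(padpos(th),feed=.08)
move_l(padpos(0,.03),feed=.08);sleep(.5)
print(sense()["time_s"]);snap("side","s6");snap("top","t6")
a=[cv2.resize(cv2.imread(f"pics/{n}.png")[170:290,230:390],(400,300),interpolation=cv2.INTER_CUBIC) for n in("s5","s6")]
t=cv2.resize(cv2.imread("pics/t6.png")[180:320,340:480],(300,300),interpolation=cv2.INTER_CUBIC)
o=np.zeros((600,800,3),np.uint8);o[:300,:400]=a[0];o[:300,400:]=a[1];o[300:,:300]=t
cv2.imwrite("pics/c5.png",o)
E
```

```text
[0.0005 0.0629 0.4304] [ 0.4527 -0.0862  0.1217]
True 14.6333 [ 0.4439 -0.0861  0.0636] [np.float64(0.44306614664607186), np.float64(-0.08591865543646261), np.float64(0.0635634673270565)] [-3.9838  0.8565 16.9726]
17.175
```

View pics/c5.png

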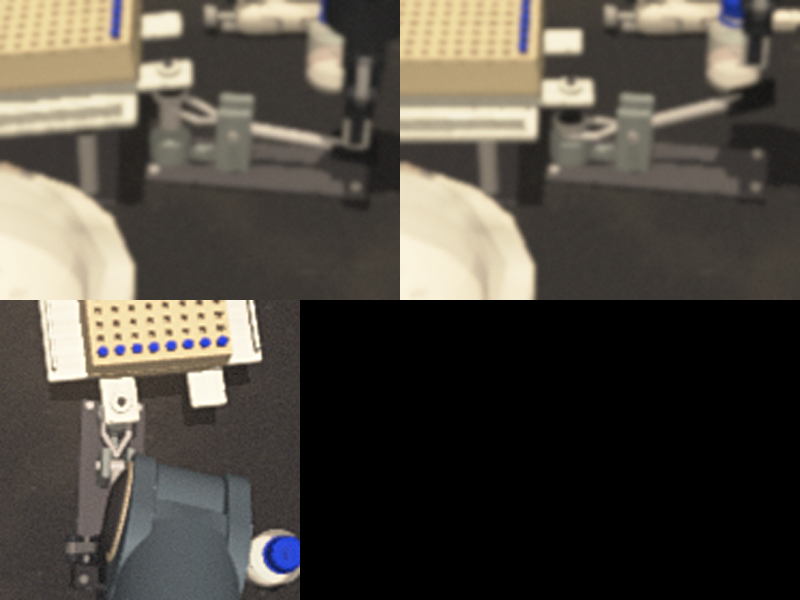

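The trial pump worked. The deck rose (boss row 70 with the handle down, 85 after release) and settled back, and the jack's bolt stayed at (154,170). Now the final press and hold.

Run:
```python
from h import *
move_l(padpos(0,.003),feed=.08)
press()
sleep(1.0);s=sense();print(s["position"],s["wrist_force"],s["time_s"])
snap("side","s7")
d=cv2.absdiff(cv2.imread("pics/s7.png"),cv2.imread("pics/s5.png"))[170:290,230:390];print(d.mean(),d.max())
print(pt("s5",297,198),pt("s7",297,198),pt("s6",297,204))
```

```text
True 19.8667 [ 0.444  -0.0861  0.0636] [np.float64(0.44306614664607186), np.float64(-0.08591865543646261), np.float64(0.0635634673270565)] [-3.8474  0.8661 17.5199]
[ 0.4439 -0.0861  0.0638] [-3.3922  0.8377 14.341 ] 20.8667
1.1546527777777778 28
[ 0.6155 -0.0834  0.1082] [ 0.6156 -0.084   0.1078] [ 0.616  -0.0874  0.0897]
```

Run:
```python
from h import *
print(move_l(padpos(.5,-.012),feed=.015,until_force=6))
sleep(.8);s=sense();print(s["position"],s["wrist_force"],s["time_s"])
finish_job()
```

```text
True
[ 0.4439 -0.0861  0.0639] [-2.4921  0.1847 13.091 ] 21.9917
the job is handed in; nothing more can be done
```

The job is handed in at 22 s: the jack stands under the bossed lug with its saddle within about 2 mm of centre, and the trial pump raised the deck about 18 mm and let it settle. The arm is now holding the handle at its stop (about 13 N) with the deck raised on the jack alone; I saw no contact with the bottles or vial block, but did not re-measure their positions.

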